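# Clear the clip rack into the drawer under its swing tray

### The job

Swing the tray of the oak drawer fully open and leave it there while you clear the clip rack: roll every pipe union sideways out of its spring clip, over the springy lip, not straight up so that the stiff top jaw gets bent open, and lay them all side by side on the floor of the compartment that the tray covered. Then swing the tray fully back down over them. Leave the other fittings where they lie.

Things in the scene. Friction and masses are not known exactly. Their poses are not given: they have to be found in the camera images.
- drawer: Oak drawer half out of a 120 mm tall chest on the bench, all fixed. Origin: its middle, at bench height; x points into the chest (chest front at x = +100 mm), y along its width, z up. Walls 12 mm thick, tops 58 mm over the bench (front 61), floor 14 mm. A 10 mm divider at y = 0: the y < 0 half is the compartment under the tray, the y > 0 half holds odd fittings.
- compartment (a point): Centre of the compartment's floor, 14 mm above the bench; axes as the drawer. Clear inside: 150 mm along x, 200 mm along y, 44 mm deep to the wall tops, flat floor. At its two x ends 3 mm guard strips, 40 mm tall, screen the tray's swing straps (at x = -80 and +80 mm).
- tray_arm (a joint): Swing of the cantilever tray (0.5 kg). 0 = closed, over the compartment; 2.094 rad (stop) = fully open, 210 mm along the drawer's +y. It stays level on a circular arc of radius 121 mm in the drawer's y-z plane: at q, with a = q - 1.047, it is dy = 121*(sin(a) + 0.866), dz = 121*(cos(a) - 0.5) mm from its closed place. Its weight holds it at either stop; let go between, it sinks to one.
- tray_handle (a point): Middle of the tray's handle: brass bar 14 mm thick, 104 mm long along the drawer's x, on two 12 mm posts at x = -45 and +45 mm. 121 mm above the bench when closed, 58 mm above the tray's underside. Tray 150 x 150 mm, rims 20 mm tall, underside 49 mm above the compartment's floor when closed. Axes as the drawer.
- rack: Clip rack: fixed dark board 200 x 290 mm, 16 mm thick, with four spring clips (points clip0 to clip3) in two rows of two. Origin: on the bench under the board; x, y in the board's plane, z up. All jaws are open towards the rack's -x side, where a springy lip stands 5 mm higher than the underside of a held barrel; pushed sideways it folds away at 5 to 10 N.
- clip0 (a point): Where the centre of a union held in this clip lies, 55 mm above the bench; axes as the rack. Two pairs of 10 mm wide jaws, 36 mm either side along y, free between. Below 41 mm over the bench a fixed block, behind (+x) a fixed wall up to 73 mm, on top a stiff 4 mm jaw reaching 5 mm past the middle to -x. 30 mm of travel to the rack's -x clears lip and top jaw.
- clip1 (a point): As clip0.
- clip2 (a point): As clip0.
- clip3 (a point): As clip0.
- jaw0 (a joint): Stiff sprung top jaw at clip0, whether or not it holds anything. 0 = down; grows (rad) as it is bent up by a part pulled straight up (about 10 N per 0.1 rad). It is spoilt above 0.25 rad.
- jaw1 (a joint): Stiff sprung top jaw at clip1, whether or not it holds anything. 0 = down; grows (rad) as it is bent up by a part pulled straight up (about 10 N per 0.1 rad). It is spoilt above 0.25 rad.
- jaw2 (a joint): Stiff sprung top jaw at clip2, whether or not it holds anything. 0 = down; grows (rad) as it is bent up by a part pulled straight up (about 10 N per 0.1 rad). It is spoilt above 0.25 rad.
- jaw3 (a joint): Stiff sprung top jaw at clip3, whether or not it holds anything. 0 = down; grows (rad) as it is bent up by a part pulled straight up (about 10 N per 0.1 rad). It is spoilt above 0.25 rad.
- union0: Pipe union: round copper barrel 28 mm in diameter, 120 mm long, with a brass hexagon nut 34 mm across flats and 16 mm long on each end (88 mm of bare barrel between the nuts), 0.15 to 0.3 kg. Origin at its centre, its y along the barrel. At the start it lies in one of the clips with its y along the rack's y. Absent in some runs. Lying on a flat nut its centre is 17 mm above the surface.
- union1: Pipe union: round copper barrel 28 mm in diameter, 120 mm long, with a brass hexagon nut 34 mm across flats and 16 mm long on each end (88 mm of bare barrel between the nuts), 0.15 to 0.3 kg. Origin at its centre, its y along the barrel. At the start it lies in one of the clips with its y along the rack's y. Absent in some runs. Lying on a flat nut its centre is 17 mm above the surface.
- union2: Pipe union: round copper barrel 28 mm in diameter, 120 mm long, with a brass hexagon nut 34 mm across flats and 16 mm long on each end (88 mm of bare barrel between the nuts), 0.15 to 0.3 kg. Origin at its centre, its y along the barrel. At the start it lies in one of the clips with its y along the rack's y. Absent in some runs. Lying on a flat nut its centre is 17 mm above the surface.
- union3: Pipe union: round copper barrel 28 mm in diameter, 120 mm long, with a brass hexagon nut 34 mm across flats and 16 mm long on each end (88 mm of bare barrel between the nuts), 0.15 to 0.3 kg. Origin at its centre, its y along the barrel. At the start it lies in one of the clips with its y along the rack's y. Absent in some runs. Lying on a flat nut its centre is 17 mm above the surface.
- iron_plug: Bystander: cast iron pipe plug, 52 mm round with a square head, 38 mm tall, in the uncovered half of the drawer. Origin: middle of its underside.
- nut0: Bystander: brass hexagon compression nut, 40 mm across flats, 24 mm tall, in the uncovered half of the drawer. Origin: middle of its underside.
- nut1: Bystander: as nut0, in the uncovered half of the drawer. Origin: middle of its underside.
- nut2: Bystander: as nut0, on the bench beyond the clip rack. Origin: middle of its underside.
- valve: Bystander: green painted ball valve, 90 mm long, 60 mm tall, on the bench near the robot. Origin: middle of its underside.
- clamp: Bystander: steel T-bolt band clamp, 76 mm ring with a square-headed bolt, 22 mm tall, on the bench beyond the clip rack. Origin: middle of its underside.
- spanner: Bystander: steel spanner, on the bench near the robot, to its left. Origin: middle of its underside.

How it is judged:
By the outcome, as a careful person would: the job done as asked, in the order asked, and still so for the second after the job is handed in, with the robot touching nothing.
Of union0, union1, union2, union3 only 2 to 3 are there at a start; the rules pass over those that are not, and their reading is None.
At some moment in a run one of union0, union1, union2, union3 may be knocked a few centimetres aside while the robot is not near it.
Once in a run the grip may slacken for a moment while it holds something.
It also fails if it takes over 210 s, if anything falls off the work surface, if the arm or the gripper's body presses on something with over 40 N, if the wrist force passes 120 N, or if a joint passes its speed limit or range.

### The arm

A 6-joint arm with a two-finger parallel gripper is mounted at the origin on the work surface. World frame = base frame: x ahead of the robot, y to its left, z up, the work surface at z = 0. Lengths are in m, angles in rad, forces in N, time in s.
With the tool pointing down it reaches from about 0.35 to 0.85 m from the base axis. Payload 8.1 kg.
Tool frame: the origin (TCP) lies midway between the tips of the shut fingers; the grasp point (between the pads) lies 19 mm behind it (robot.grip_point_offset is the distance from the TCP to the grasp point, in m); z points along the fingers, y is the line along which they close (so a half turn about z gives the same grasp; the last joint's range is limited). The gripper opens to 93 mm and grips with 3 to 60 N. Pads are 15 mm wide; open, the fingers measure 128 mm over their backs; the gripper's body (75 mm by 188 mm) begins 65 mm behind the grasp point.
Start: joints at [1.04, 0.13, 1.488, -0, 1.523, -0.085], TCP at [0.259, 0.541, 0.219] pointing down, gripper open.
Joint ranges: [-2.96, 2.96], [-0.89, 2.26], [0.02, 2.5], [-1.34, 4.48], [0, 2.73], [-2.66, 2.66]. Speed limits (rad/s): [2.39, 2.39, 2.79, 3.14, 3.14, 3.14].

### API

Orientations are given as a rotation vector (axis times angle).
In Python, from plant import robot, read_camera, job gives the robot as it stands.
- The arm moves only by the shell command python3 -m inch 'ROWS' [FORCE]. ROWS is JSON, one flat list of numbers, 5 for each row, row after row: the shift along the world's x, y, z in mm, then the turn about the world's z in degrees, then the opening in per cent of the stroke, from 0 (shut) to 100 (fully open). In form: [dx, dy, dz, yaw, hand, dx, dy, dz, yaw, hand, ...]. A call has 1 to 10 rows; each row is the pose to reach, as a shift and turn from the pose commanded when the call began; what a row does not reach only later rows make up. A row lasts 1/12 s, in which the tool goes at most 41.7 mm and 7.16 degrees, less where a joint would pass 70% of its speed; a pose out of reach is approached as far as the arm can. A call with a gripper value outside its range is refused whole. The fingers move at their own pace and stop on an object; FORCE is the grip in N (left out, the last holds). Time passes only in rows, so rows that repeat a pose let the fingers close. It gives the time, the measured TCP pose, the force, the opening and the grip force at its end, in the units of the state.
- robot.read_state(): the state, without advancing time (a new reading comes with each control period).
- read_camera(name): name is "side" or "top"; returns a dict with "image" (400x640x3 uint8, blue, green, red), "K" (3x3 intrinsics, pixels), "extrinsics" (4x4, takes a point from world to camera coordinates). Camera axes: x right, y down, z forward; pixel columns grow to the right and rows downward; lengths in m; the calibration is good to about 2 mm. A picture is of the moment at which its call begins. There is no depth.
- job.close_job(): hands the job in; it is judged then, once.
The state is a dict: "t": time; "q": joint angles; "dq": joint speeds; "joint_torque": joint torques, N m; "tool_pos": TCP position; "orientation": TCP orientation; "force": force on the tool from outside, world axes, zero at the start; "wrist_torque": the same for the moment, N m; "opening": finger opening in m; "gripper_force": force on a finger pad.
Only numpy, scipy, OpenCV 4.12 (cv2) and the standard library are available. Lean on these libraries where they do the work, as an engineer would, in place of code of your own. Each camera call takes 0.05 s, during which the arm holds its last target. There are 200 camera calls.

## Working session

There is one attempt and no reset: what is moved stays moved. The work goes in short steps, Python scripts to look and compute and a shell command to move; the robot and the scene stay as the last step left them, time stands still between calls to the robot, and variables do not carry over. Pictures are saved under pics/ and viewed, at most 14 in all, crops included, and the job is handed in when it is done.

```bash
ls; mkdir -p pics; python3 - <<'E'
from plant import robot, read_camera, job
import cv2,numpy as np
for n in("top","side"):
    c=read_camera(n);cv2.imwrite(f"pics/{n}0.png",c["image"]);np.savez(f"{n}.npz",K=c["K"],E=c["extrinsics"]);print(c["K"],c["extrinsics"])
s=robot.read_state();print(s["tool_pos"],s["orientation"],s["opening"],s["t"])
E
```

```text
pics
[[403.89197858   0.         314.98819359]
 [  0.         403.89197858 199.90883018]
 [  0.           0.           1.        ]] [[ 0.02563058 -0.99918572  0.03116043 -0.05056966]
 [-0.99479033 -0.02856958 -0.09785695  0.56650342]
 [ 0.09866751 -0.02848997 -0.99471254  0.93183735]
 [ 0.          0.          0.          1.        ]]
[[408.3388555    0.         318.33164917]
 [  0.         408.3388555  197.01064765]
 [  0.           0.           1.        ]] [[-0.99557115 -0.09301041 -0.01367999  0.54766033]
 [-0.04776692  0.6257961  -0.77852268  0.12438546]
 [ 0.0809716  -0.77442127 -0.62746737  1.01900458]
 [ 0.          0.          0.          1.        ]]
[0.25844042 0.54093505 0.21770289] [-6.94375348e-01 -3.06339668e+00  2.44971252e-03] 0.09281576447887391 0.1
```

View pics/top0.png

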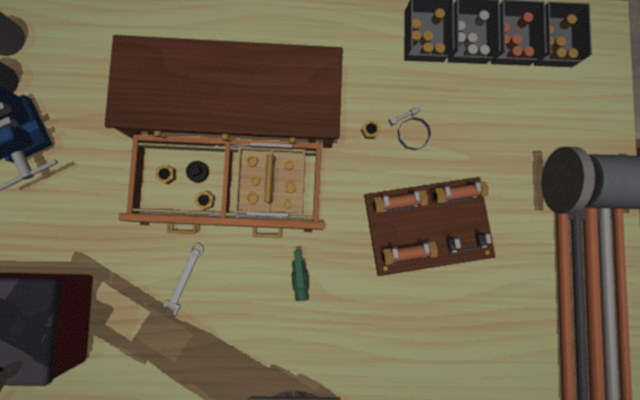

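View pics/side0.png

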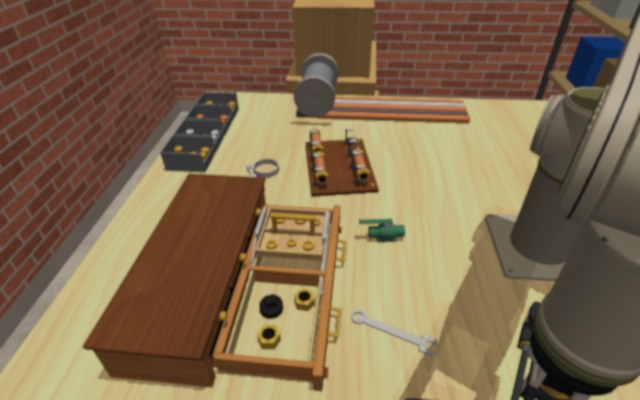

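The top view shows three unions, at px (400,202), (460,191) and (411,252), and an empty clip at about (469,243). The tray handle is at (269,178). Next I'll zoom in on the rack and drawer.

```bash
cat > h.py <<'E'
import cv2,numpy as np
from plant import robot,read_camera
def P(c,pix,z):
    d=c["E"] if "E" in c else c["extrinsics"];K=c["K"];R,t=d[:3,:3],d[:3,3]
    o=-R.T@t;r=R.T@np.linalg.solve(K,[pix[0],pix[1],1]);return (o+r*(z-o[2])/r[2])
def proj(c,p):
    d=c["E"] if "E" in c else c["extrinsics"];q=c["K"]@(d[:3,:3]@np.array(p)+d[:3,3]);return q[:2]/q[2]
T=np.load("top.npz");S=np.load("side.npz")
def crop(img,x0,y0,w,h,f):return cv2.resize(img[y0:y0+h,x0:x0+w],None,fx=f,fy=f,interpolation=cv2.INTER_CUBIC)
E
python3 - <<'E'
from h import *
t=cv2.imread("pics/top0.png");s=cv2.imread("pics/side0.png")
a=crop(t,355,170,150,115,5);b=crop(s,290,115,100,85,5)
cv2.imwrite("pics/c1.png",a);cv2.imwrite("pics/c2.png",crop(s,295,120,90,75,8))
cv2.imwrite("pics/c3.png",crop(t,110,120,230,125,3.4))
E
```

```text
(no output)
```

View pics/c1.png

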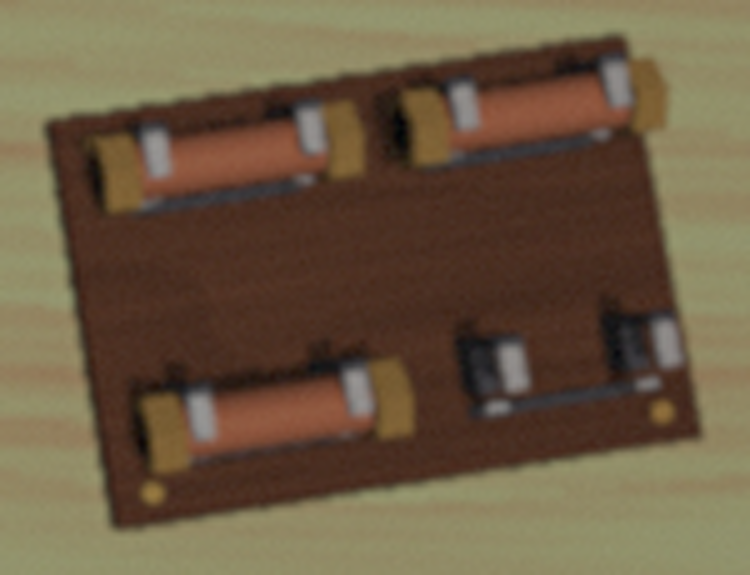

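View pics/c2.png

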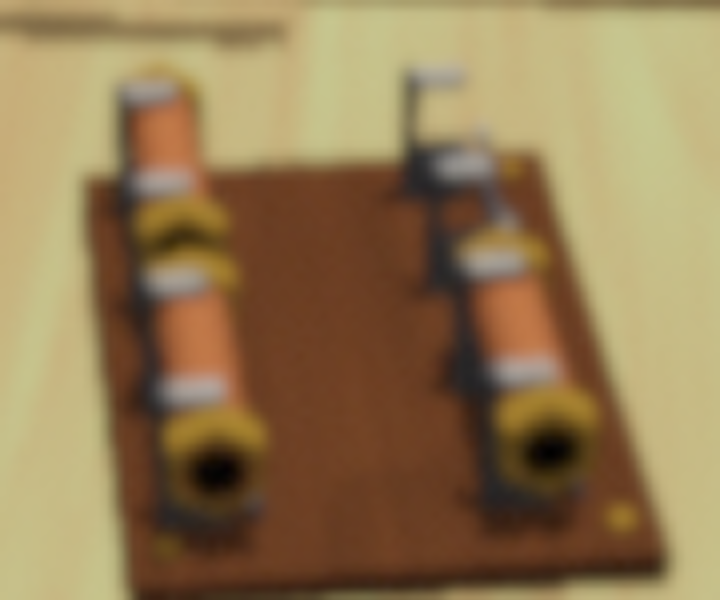

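View pics/c3.png

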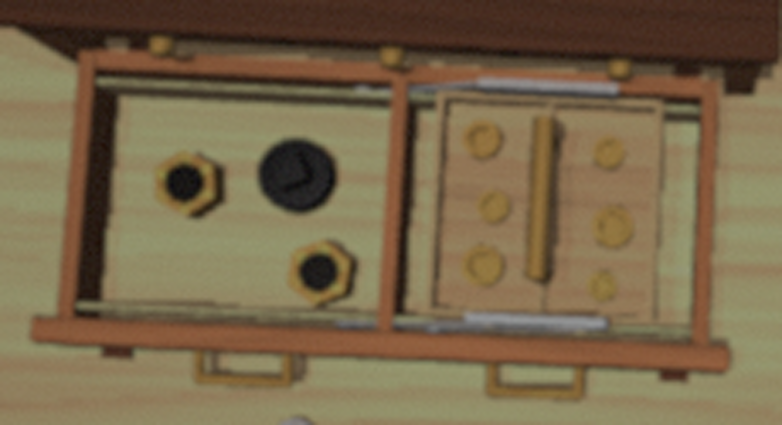

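The lips face the bottom of the image, which is about world -x, and the walls face +x. The empty clip is at bottom right. The handle bar runs from c3 px (542,118) to (538,280). Now I'll turn these into positions.

```bash
python3 - <<'E'
from h import *
np.set_printoptions(precision=4,suppress=True)
f=lambda x,y:(x/5+355-.4,y/5+170-.4)
g=lambda x,y:(x/3.4+110-.35,y/3.4+120-.35)
c=[P(T,f(*p),.016) for p in[(50,122),(625,38),(700,435),(115,527)]]
print("rack",np.array(c),np.mean(c,0))
for a,b in((0,1),(3,2)):
    d=c[a]-c[b];print(np.degrees(np.arctan2(-d[0],d[1])))
for n,a,b in[("A",(117,173),(345,139)),("B",(425,127),(648,97)),("C",(163,432),(393,398))]:
    p,q=P(T,f(*a),.06),P(T,f(*b),.06);d=p-q;print(n,(p+q)/2,np.linalg.norm(d),np.degrees(np.arctan2(-d[0],d[1])))
p,q=P(T,g(542,117),.126),P(T,g(538,281),.126);print("handle",p,q,(p+q)/2,np.degrees(np.arctan2(*(p-q)[1::-1])))
# drawer front wall outer top edge ends, side walls top z=.058
for n,p,z in[("FL",(33,325),.061),("FR",(728,352),.061),("BL in",(95,72),.058),("BR in",(703,98),.058),("divT",(399,85),.058),("divB",(386,328),.058)]:print(n,P(T,g(*p),z))
# copper blobs in top and side: centroid rays
im=cv2.imread("pics/top0.png");hs=cv2.cvtColor(im,cv2.COLOR_BGR2HSV)
m=cv2.inRange(hs,(3,110,110),(12,255,255));m[:, :360]=0;m[:,500:]=0
n,l,st,ce=cv2.connectedComponentsWithStats(m)
for i in range(1,n):
    if st[i,4]>40: print(st[i],ce[i],P(T,ce[i],.062))
im=cv2.imread("pics/side0.png");hs=cv2.cvtColor(im,cv2.COLOR_BGR2HSV)
m=cv2.inRange(hs,(3,110,110),(12,255,255));m[:, :300]=0;m[:,380:]=0;m[:125]=0;m[200:]=0
n,l,st,ce=cv2.connectedComponentsWithStats(m)
for i in range(1,n):
    if st[i,4]>40: print(st[i],ce[i],P(S,ce[i],.062))
E
```

```text
rack [[ 0.5867 -0.1553  0.016 ]
 [ 0.6365 -0.4381  0.016 ]
 [ 0.4441 -0.4719  0.016 ]
 [ 0.3939 -0.189   0.016 ]] [ 0.5153 -0.3136  0.016 ]
9.9796696950121
10.074625796632867
A [ 0.5682 -0.2331  0.06  ] 0.10785012887065205 10.071597235845273
B [ 0.5929 -0.3764  0.06  ] 0.10669689275116288 9.262964167282957
C [ 0.4498 -0.2553  0.06  ] 0.10749514856401152 9.665884190265153
handle [0.6543 0.069  0.126 ] [0.55   0.0677 0.126 ] [0.6021 0.0683 0.126 ] 0.7344336194222639
FL [0.5171 0.406  0.061 ]
FR [ 0.5116 -0.0557  0.061 ]
BL in [0.6899 0.3783 0.058 ]
BR in [ 0.6854 -0.0346  0.058 ]
divT [0.6877 0.1731 0.058 ]
divB [0.5216 0.174  0.058 ]
[445 186  36  14 260] [462.4846 192.2308] [ 0.5921 -0.3768  0.062 ]
[383 195  38  14 273] [401.3736 201.4652] [ 0.5665 -0.2338  0.062 ]
[393 247  37  14 262] [410.6832 253.3282] [ 0.4482 -0.2557  0.062 ]
[311 133  16  18  77] [317.2208 138.961 ] [ 0.588  -0.3764  0.062 ]
[354 154  14  13 100] [360.06 159.76] [ 0.4486 -0.2655  0.062 ]
[315 157  12  13 105] [320.1619 162.4476] [ 0.5664 -0.2426  0.062 ]
[329 158  19  28 244] [336.6844 170.8975] [ 0.515  -0.2028  0.062 ]
```

Rack yaw is +10° and drawer yaw about 0. Compartment and handle centre are at about (0.602, 0.0685). Moving above the handle.

```bash
python3 -m inch '[35,-47,5,3,100,70,-94,10,6,100,105,-141,10,9,100,140,-188,10,12,100,175,-235,10,15,100,205,-282,10,18,100,235,-325,10,21,100,262,-362,10,25,60,282,-390,10,25,60,300,-413,10,25,60]' 40; python3 -m inch '[20,-28,-5,0,60,35,-48,-10,0,60,43,-59,-20,0,60,43,-59,-30,0,60,43,-59,-40,0,60,43,-59,-40,0,60]'; python3 -c "
from h import *
s=robot.read_state();print(s['tool_pos'],s['orientation'])"
```

```text
t: 0.93
tool_pos: [0.5039, 0.2026, 0.2283]
orientation: [-0.014, -3.141, 0.0]
force: [0.7, 1.3, 0.5]
opening: 0.0777
gripper_force: 0.0
t: 1.43
tool_pos: [0.544, 0.1465, 0.1849]
orientation: [-0.014, -3.136, 0.001]
force: [-0.9, 0.1, 0.2]
opening: 0.0558
gripper_force: 0.0
[0.54401842 0.14645513 0.1848828 ] [-1.36265054e-02 -3.13623650e+00  5.29006090e-04]
```

```bash
python3 -m inch '[20,-30,-5,0,60,40,-60,-10,0,60,58,-78,-15,0,60,58,-78,-15,0,60,58,-78,-30,0,60,58,-78,-45,0,60,58,-78,-60,0,60,58,-78,-75,0,60,58,-78,-83,0,60,58,-78,-83,0,60]'; python3 -m inch '[0,0,0,0,0,0,0,0,0,0,0,0,0,0,0,0,0,0,0,0,0,0,0,0,0,0,0,0,0,0]' 40
```

```text
t: 2.27
tool_pos: [0.6022, 0.0692, 0.1031]
orientation: [-0.012, -3.137, -0.0]
force: [0.2, 0.0, 0.5]
opening: 0.056
gripper_force: 0.0
t: 2.77
tool_pos: [0.6047, 0.0676, 0.106]
orientation: [0.015, 3.141, 0.0]
force: [0.7, -0.4, -0.7]
opening: 0.0206
gripper_force: 0.0
```

```bash
python3 -m inch '[0,0,0,0,0,0,0,0,0,0,0,0,0,0,0,0,0,0,0,0]' 40;python3 -m inch '[0,0,0,0,0]' 40; python3 -c "
import numpy as np
for q in np.linspace(0,2.094,21):
    a=q-1.0472;print(round(q,2),round(121*(np.sin(a)+.866),1),round(121*(np.cos(a)-.5),1))"
```

```text
t: 3.1
tool_pos: [0.6046, 0.069, 0.1059]
orientation: [0.014, 3.141, 0.004]
force: [0.1, 6.3, 1.1]
opening: 0.0128
gripper_force: 40.0
t: 3.18
tool_pos: [0.6046, 0.0691, 0.1058]
orientation: [0.014, 3.141, 0.003]
force: [0.1, 6.8, 1.8]
opening: 0.0124
gripper_force: 40.0
0.0 -0.0 -0.0
0.1 6.9 10.6
0.21 14.9 20.5
0.31 23.8 29.4
0.42 33.7 37.4
0.52 44.3 44.3
0.63 55.6 50.0
0.73 67.4 54.6
0.84 79.6 57.9
0.94 92.1 59.8
1.05 104.8 60.5
1.15 117.4 59.8
1.26 129.9 57.9
1.36 142.1 54.6
1.47 154.0 50.1
1.57 165.3 44.3
1.68 175.9 37.4
1.78 185.7 29.4
1.88 194.7 20.5
1.99 202.7 10.7
2.09 209.6 0.0
```

```bash
python3 -m inch '[0,3,6,0,0,0,7,11,0,0,0,15,20,0,0,0,24,29,0,0,0,34,37,0,0,0,44,44,0,0,0,56,50,0,0,0,67,55,0,0,0,80,58,0,0,0,92,60,0,0]'; python3 -c "
from h import *
s=robot.read_state();print(s['tool_pos'],s['force'],s['opening'])"
```

```text
t: 4.02
tool_pos: [0.6057, 0.1599, 0.1658]
orientation: [0.016, 3.139, -0.0]
force: [9.7, -0.6, -8.5]
opening: 0.0125
gripper_force: 40.0
[0.60570813 0.15990668 0.1658098 ] [ 9.69346282 -0.64261648 -8.50175455] 0.012509817625823623
```

```bash
python3 -m inch '[1,13,1,0,0,1,25,0,0,0,1,38,-2,0,0,1,50,-5,0,0,2,62,-10,0,0,2,73,-16,0,0,2,84,-23,0,0,2,94,-31,0,0,2,103,-40,0,0,2,111,-50,0,0]';python3 -m inch '[0,3,-5,0,0,0,6,-9,0,0,0,7,-11,0,0,0,7,-11,0,0]'
```

```text
t: 4.85
tool_pos: [0.6076, 0.2727, 0.1158]
orientation: [0.014, 3.138, 0.003]
force: [8.2, 4.3, -0.2]
opening: 0.013
gripper_force: 40.0
t: 5.18
tool_pos: [0.6078, 0.2791, 0.1058]
orientation: [0.014, 3.138, 0.002]
force: [5.2, 3.7, 5.7]
opening: 0.0128
gripper_force: 40.0
```

```bash
python3 -m inch '[0,0,0,0,60,0,0,0,0,60,0,0,0,0,60,0,0,0,0,60,0,0,10,0,60,0,0,30,0,60,0,0,60,0,60,0,0,90,0,60,0,0,120,0,60,0,0,120,0,60]' ; python3 -m inch '[-4,-40,0,-7,60,-8,-80,0,-14,60,-12,-120,0,-21,60,-16,-160,0,-28,60,-20,-200,0,-35,60,-24,-240,0,-42,60,-28,-280,0,-49,60,-32,-320,0,-56,60,-36,-360,0,-63,60,-40,-400,0,-70,60]';  python3 - <<'E'
from h import *
for n in("top","side"):
    c=read_camera(n);cv2.imwrite(f"pics/{n}1.png",c["image"])
s=robot.read_state();print(s['tool_pos'],s['orientation'])
a=cv2.imread("pics/top1.png");b=cv2.imread("pics/side1.png")
cv2.imwrite("pics/m1.png",cv2.resize(np.vstack([a[100:300,90:520],b[100:390,90:520]]),None,fx=1.2,fy=1.2))
E
```

```text
t: 6.02
tool_pos: [0.6093, 0.2786, 0.2337]
orientation: [0.015, 3.131, 0.006]
force: [1.3, 1.1, 1.6]
opening: 0.0559
gripper_force: 0.0
t: 6.85
tool_pos: [0.5657, -0.1243, 0.2252]
orientation: [1.822, 2.559, 0.0]
force: [0.6, 0.2, -0.8]
opening: 0.0561
gripper_force: 0.0
[ 0.56531924 -0.12814962  0.2249657 ] [ 1.82715685  2.55421282 -0.00287573]
```

View pics/m1.png

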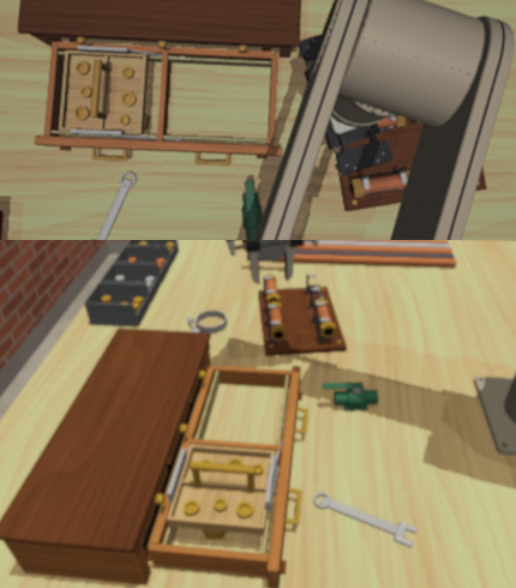

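The tray is fully open, the compartment is empty, and all three unions are still clipped. Next is union A.

```bash
python3 -m inch '[0,-35,-10,-4,60,1,-65,-20,-9,60,1,-90,-40,-9,60,2,-105,-60,-9,60,2,-105,-80,-9,60,2,-105,-95,-9,60,2,-105,-95,-9,60]'; python3 - <<'E'
from h import *
c=read_camera("side");s=robot.read_state();print(s['tool_pos'],s['orientation'])
cv2.imwrite("pics/s2.png",crop(c["image"],270,80,130,110,5))
E
```

```text
t: 7.53
tool_pos: [0.5661, -0.2261, 0.1254]
orientation: [-2.005, -2.41, 0.002]
force: [-0.5, 0.1, 0.0]
opening: 0.0555
gripper_force: 0.0
[ 0.56701235 -0.22632472  0.1275668 ] [-2.00615086e+00 -2.41199488e+00  1.31649510e-03]
```

View pics/s2.png

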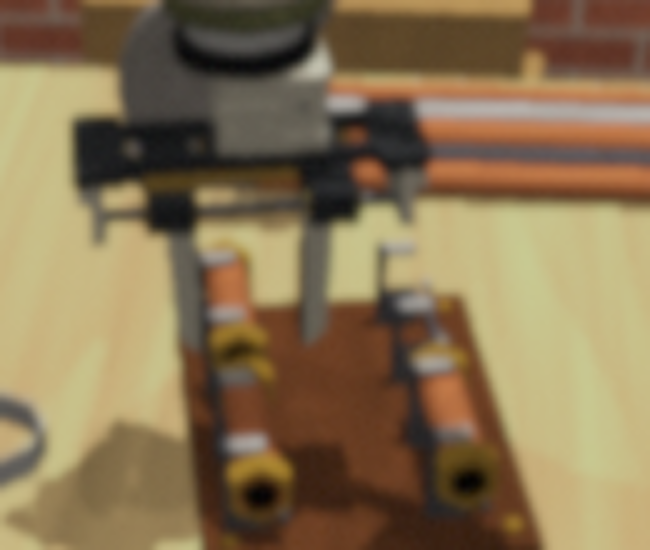

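The fingers straddle A's barrel line correctly, so I'm descending.

```bash
python3 -m inch '[0,-4,-20,0,60,0,-7,-40,0,60,0,-7,-55,0,60,0,-7,-68,0,60,0,-7,-78,0,60,0,-7,-78,0,60,0,-7,-78,0,60]';  python3 -m inch '[0,0,0,0,30,0,0,0,0,20,0,0,0,0,10,0,0,0,0,0,0,0,0,0,0,0,0,0,0,0,0,0,0,0,0]' 25
```

```text
t: 8.17
tool_pos: [0.5686, -0.2341, 0.0519]
orientation: [-2.009, -2.415, -0.0]
force: [-0.2, 0.0, 0.8]
opening: 0.0562
gripper_force: 0.0
t: 8.75
tool_pos: [0.5687, -0.2346, 0.052]
orientation: [2.009, 2.414, 0.0]
force: [-1.1, -0.5, 2.7]
opening: 0.0273
gripper_force: 25.0
```

```bash
python3 -m inch '[0,0,0,0,50,0,0,0,0,50,0,0,-2,0,50,0,0,-4,0,50,0,0,-4,0,20,0,0,-4,0,0,0,0,-4,0,0,0,0,-4,0,0,0,0,-4,0,0]' 40; python3 -m inch '[-4,-1,0,0,0,-8,-1,0,0,0,-12,-2,0,0,0,-16,-3,0,0,0,-20,-4,0,0,0,-24,-4,0,0,0,-28,-5,0,0,0,-32,-6,0,0,0,-35,-6,0,0,0,-35,-6,0,0,0]'
```

```text
t: 9.5
tool_pos: [0.5684, -0.2344, 0.0474]
orientation: [-2.01, -2.415, -0.0]
force: [0.4, -0.7, 0.3]
opening: 0.0271
gripper_force: 40.0
t: 10.33
tool_pos: [0.5319, -0.2404, 0.0471]
orientation: [-2.009, -2.413, 0.001]
force: [-0.4, -0.2, -2.5]
opening: 0.0269
gripper_force: 40.0
```

```bash
python3 -m inch '[0,0,15,0,0,0,0,35,0,0,0,0,60,0,0,0,0,90,0,0,0,0,115,0,0,0,10,130,5,0,5,35,130,12,0,10,65,130,19,0,20,100,130,26,0,30,135,130,33,0]';python3 -m inch '[8,32,0,7,0,16,64,0,14,0,24,96,0,21,0,32,128,0,28,0,40,160,0,35,0,40,190,0,41,0,40,215,0,46,0,40,225,0,46,0,40,225,0,46,0,40,225,0,46,0]'; python3 - <<'E'
from h import *
s=robot.read_state();print(s['tool_pos'],s['orientation'],s['opening'])
for n in("top","side"):
    c=read_camera(n);cv2.imwrite(f"pics/{n}3.png",c["image"])
a=cv2.imread("pics/top3.png");b=cv2.imread("pics/side3.png")
cv2.imwrite("pics/m3.png",cv2.resize(np.vstack([a[100:300,90:520],b[100:390,90:520]]),None,fx=1.2,fy=1.2))
E
```

```text
t: 11.17
tool_pos: [0.5624, -0.1045, 0.1766]
orientation: [-1.234, -2.887, 0.001]
force: [1.4, -0.5, -2.6]
opening: 0.0269
gripper_force: 40.0
t: 12.0
tool_pos: [0.6028, 0.1191, 0.1767]
orientation: [-0.017, -3.14, 0.002]
force: [1.5, -0.0, -1.8]
opening: 0.0273
gripper_force: 40.0
[0.60278729 0.11913018 0.17668251] [-1.67041939e-02 -3.13991941e+00  1.60064964e-03] 0.027286130143982658
```

View pics/m3.png

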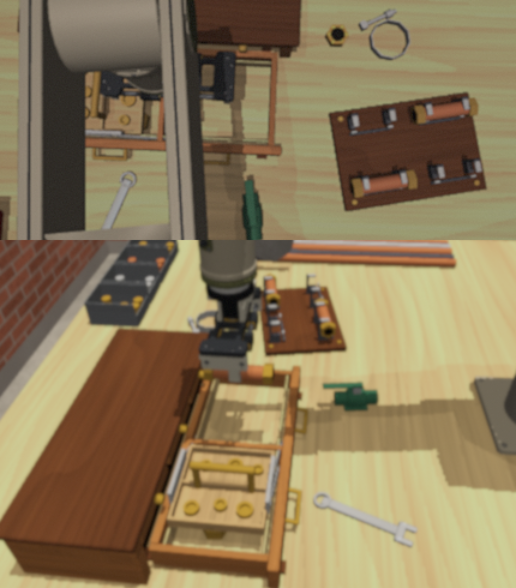

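```bash
python3 -m inch '[0,1,-35,0,0,0,1,-65,0,0,0,1,-90,0,0,0,1,-110,0,0,0,1,-125,0,0,0,1,-135,0,0,0,1,-142,0,0,0,1,-147,0,0,0,1,-150,0,0,0,1,-150,0,0]'; python3 -m inch '[0,0,-2,0,0,0,0,-2,0,0]'
```

```text
t: 12.93
tool_pos: [0.6037, 0.1203, 0.0277]
orientation: [0.016, 3.141, -0.0]
force: [0.6, 0.2, -2.9]
opening: 0.0273
gripper_force: 40.0
t: 13.1
tool_pos: [0.6041, 0.1207, 0.0263]
orientation: [0.015, 3.14, 0.0]
force: [-0.2, -0.5, -2.3]
opening: 0.0269
gripper_force: 40.0
```

```bash
python3 -m inch '[0,0,-1,0,0,0,0,-2,0,0,0,0,-2,0,0]'; python3 -m inch '[0,0,-1,0,0,0,0,-2,0,0,0,0,-2,0,0]'
```

```text
t: 13.35
tool_pos: [0.6044, 0.1207, 0.026]
orientation: [0.015, 3.14, -0.0]
force: [-5.9, -1.2, 11.1]
opening: 0.0273
gripper_force: 40.0
t: 13.6
tool_pos: [0.6045, 0.1207, 0.0257]
orientation: [0.014, 3.14, -0.0]
force: [-13.8, -2.3, 27.0]
opening: 0.0274
gripper_force: 40.0
```

```bash
python3 -m inch '[0,0,3,0,0,0,0,3,0,0,0,0,3,0,20,0,0,3,0,42,0,0,3,0,42,0,0,3,0,42,0,0,10,0,42,0,0,30,0,42,0,0,60,0,42,0,0,100,0,42]' 40; python3 -m inch '[0,-10,30,0,42,-10,-45,60,-7,42,-25,-80,60,-14,42,-40,-115,60,-21,42,-55,-150,60,-28,42,-70,-185,60,-35,60,-85,-220,60,-42,60,-100,-255,60,-49,60,-115,-290,60,-56,60,-130,-325,60,-63,60]'; python3 - <<'E'
from h import *
s=robot.read_state();print(s['tool_pos'],s['orientation'],s['opening'])
for n in("top","side"):
    c=read_camera(n);cv2.imwrite(f"pics/{n}4.png",c["image"])
a=cv2.imread("pics/top4.png");b=cv2.imread("pics/side4.png")
cv2.imwrite("pics/m4.png",cv2.resize(np.vstack([a[100:300,90:520],b[100:390,90:520]]),None,fx=1.2,fy=1.2))
E
```

```text
t: 14.43
tool_pos: [0.6007, 0.1203, 0.1192]
orientation: [-0.015, -3.135, 0.001]
force: [0.1, 0.4, -0.2]
opening: 0.0389
gripper_force: 0.0
t: 15.27
tool_pos: [0.4724, -0.2059, 0.182]
orientation: [1.662, 2.665, -0.0]
force: [0.1, -0.4, -0.3]
opening: 0.0557
gripper_force: 0.0
[ 0.47236621 -0.20590302  0.18203966] [ 1.66172159e+00  2.66545840e+00 -5.38051528e-05] 0.05566462988869176
```

View pics/m4.png

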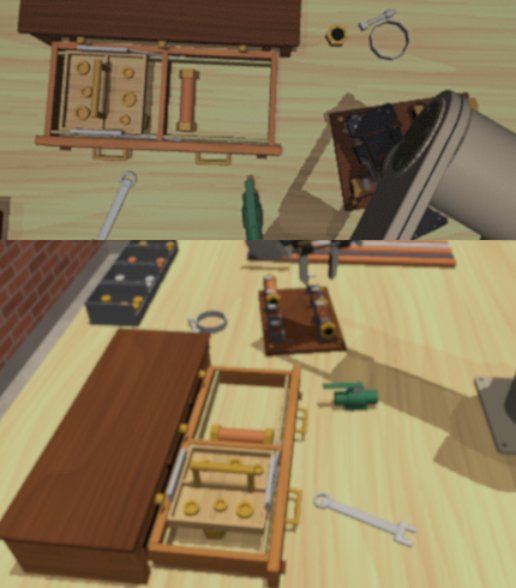

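A is laid well beside the divider. Next is C.

```bash
python3 -m inch '[-8,-20,0,-6,60,-16,-38,-15,-12,60,-22,-49,-35,-16,60,-22,-49,-60,-16,60,-22,-49,-80,-16,60,-22,-49,-95,-16,60,-22,-49,-108,-16,60,-22,-49,-120,-16,60,-22,-49,-120,-16,60]'; python3 - <<'E'
from h import *
s=robot.read_state();print(s['tool_pos'],s['orientation'],s['opening'])
E
```

```text
t: 16.12
tool_pos: [0.4501, -0.2518, 0.0589]
orientation: [-2.006, -2.413, 0.0]
force: [-0.2, -0.1, 0.0]
opening: 0.0559
gripper_force: 0.0
[ 0.4501262  -0.25182358  0.0589176 ] [-2.00554680e+00 -2.41271448e+00  3.36329683e-04] 0.055877602895165926
```

```bash
python3 -m inch '[0,-3,-6,0,60,0,-3,-11,0,60,0,-3,-11,0,60,0,-3,-11,0,20,0,-3,-11,0,0,0,-3,-11,0,0,0,-3,-11,0,0,0,-3,-11,0,0,0,-3,-11,0,0,0,-3,-11,0,0]' 40; python3 -m inch '[0,0,0,0,0]'
```

```text
t: 16.95
tool_pos: [0.451, -0.2566, 0.0508]
orientation: [-2.01, -2.414, 0.001]
force: [-5.0, -1.0, 4.5]
opening: 0.027
gripper_force: 40.0
t: 17.03
tool_pos: [0.451, -0.2566, 0.0508]
orientation: [-2.01, -2.414, 0.001]
force: [-5.7, -0.1, 5.8]
opening: 0.027
gripper_force: 40.0
```

```bash
python3 -m inch '[-4,-1,-1,0,0,-8,-1,-1,0,0,-12,-2,-1,0,0,-16,-3,-1,0,0,-20,-4,-1,0,0,-24,-4,-1,0,0,-28,-5,-1,0,0,-32,-6,-1,0,0,-36,-6,-1,0,0,-36,-6,-1,0,0]' 48; python3 -m inch '[0,0,15,0,0,0,0,35,0,0,0,0,60,0,0,0,0,90,0,0,0,0,115,0,0,8,10,130,0,0,25,25,130,0,0,50,40,130,5,0,75,55,130,12,0,90,80,130,19,0]'
```

```text
t: 17.87
tool_pos: [0.4155, -0.2631, 0.0505]
orientation: [2.009, 2.413, -0.0]
force: [-0.3, 1.3, 12.7]
opening: 0.0267
gripper_force: 48.0
t: 18.7
tool_pos: [0.5058, -0.1825, 0.1783]
orientation: [-1.577, -2.715, 0.001]
force: [1.4, -0.2, -1.6]
opening: 0.0269
gripper_force: 48.0
```

```bash
python3 -m inch '[14,28,0,7,0,28,56,0,14,0,42,84,0,21,0,56,112,0,28,0,70,140,0,35,0,84,165,0,42,0,92,185,0,49,0,98,199,0,56,0,98,199,0,60,0,98,199,0,60,0]'; python3 - <<'E'
from h import *
s=robot.read_state();print(s['tool_pos'],s['orientation'],s['opening'])
for n in("top","side"):
    c=read_camera(n);cv2.imwrite(f"pics/{n}5.png",c["image"])
a=cv2.imread("pics/top5.png");b=cv2.imread("pics/side5.png")
cv2.imwrite("pics/m5.png",cv2.resize(np.vstack([a[100:300,90:520],b[100:390,90:520]]),None,fx=1.2,fy=1.2))
E
```

```text
t: 19.53
tool_pos: [0.6022, 0.0175, 0.1776]
orientation: [-0.007, -3.138, 0.0]
force: [-1.0, -0.2, -2.9]
opening: 0.0272
gripper_force: 48.0
[0.60219515 0.01747021 0.1776026 ] [-6.85330292e-03 -3.13783800e+00  1.25070549e-04] 0.027155416692562172
```

View pics/m5.png

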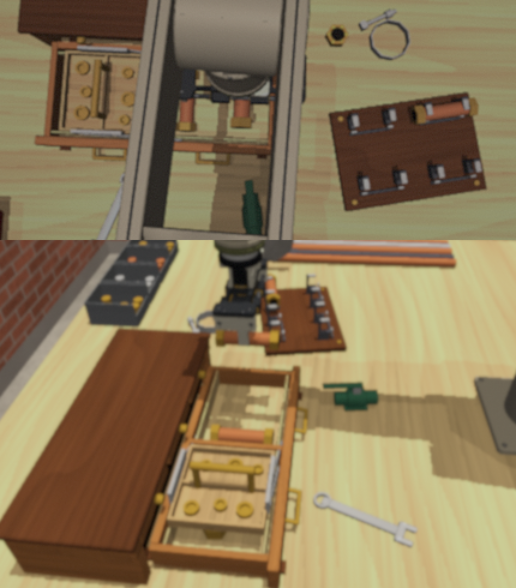

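```bash
python3 - <<'E'
from h import *
for x in (.549,.602,.655): print(proj(S,(x,.0175,.182)))
im=cv2.imread("pics/side5.png");hs=cv2.cvtColor(im,cv2.COLOR_BGR2HSV)
m=cv2.inRange(hs,(3,110,90),(13,255,255));m[:170]=0;m[200:]=0;m[:,:265]=0;m[:,325:]=0
ys,xs=np.where(m);print(xs.min(),xs.max(),np.median(ys))
E
```

```text
[317.01125764 182.79361212]
[294.09584412 181.75876172]
[271.38871708 180.73331744]
277 324 181.0
```

```bash
python3 -m inch '[0,-1,-35,0,0,0,-1,-65,0,0,0,-1,-90,0,0,0,-1,-110,0,0,0,-1,-125,0,0,0,-1,-135,0,0,0,-1,-142,0,0,0,-1,-146,0,0,0,-1,-148,0,0,0,-1,-148,0,0]'; python3 -m inch '[0,0,-1,0,0,0,0,-2,0,0]';python3 -m inch '[0,0,-1,0,0,0,0,-2,0,0]'
```

```text
t: 20.47
tool_pos: [0.6038, 0.0154, 0.032]
orientation: [0.016, 3.141, -0.0]
force: [-0.2, -0.2, -3.5]
opening: 0.0269
gripper_force: 48.0
t: 20.63
tool_pos: [0.6043, 0.0156, 0.0306]
orientation: [0.015, 3.14, -0.0]
force: [0.2, 0.4, -1.9]
opening: 0.0271
gripper_force: 48.0
t: 20.8
tool_pos: [0.6043, 0.0156, 0.0291]
orientation: [0.015, 3.14, -0.0]
force: [-6.6, 0.3, 13.1]
opening: 0.0269
gripper_force: 48.0
```

Contact. I'll release, lift, move towards B and look.

```bash
python3 -m inch '[0,0,1,0,0,0,0,1,0,20,0,0,1,0,42,0,0,1,0,42,0,0,1,0,42,0,0,1,0,42,0,0,10,0,42,0,0,30,0,42,0,0,60,0,42,0,0,100,0,42]' 40; python3 -m inch '[0,-10,30,0,42,0,-40,60,-7,42,0,-80,60,-14,42,0,-120,60,-21,42,0,-160,60,-28,60,0,-200,60,-35,60,0,-240,60,-42,60,0,-280,60,-49,60,0,-305,60,-56,60,0,-325,60,-63,60]'; python3 - <<'E'
from h import *
s=robot.read_state();print(s['tool_pos'],s['orientation'],s['opening'])
for n in("top","side"):
    c=read_camera(n);cv2.imwrite(f"pics/{n}6.png",c["image"])
a=cv2.imread("pics/top6.png");b=cv2.imread("pics/side6.png")
cv2.imwrite("pics/m6.png",cv2.resize(np.vstack([a[100:300,90:520],b[100:390,90:520]]),None,fx=1.2,fy=1.2))
E
```

```text
t: 21.63
tool_pos: [0.6009, 0.0156, 0.1259]
orientation: [-0.015, -3.136, -0.0]
force: [0.6, -0.0, -0.8]
opening: 0.0392
gripper_force: 0.0
t: 22.47
tool_pos: [0.6027, -0.3126, 0.1882]
orientation: [1.665, 2.663, -0.001]
force: [-0.2, 0.6, -0.1]
opening: 0.0558
gripper_force: 0.0
[ 0.60268218 -0.31257478  0.18815741] [ 1.66500821e+00  2.66343498e+00 -8.69959120e-04] 0.055767335140902055
```

View pics/m6.png

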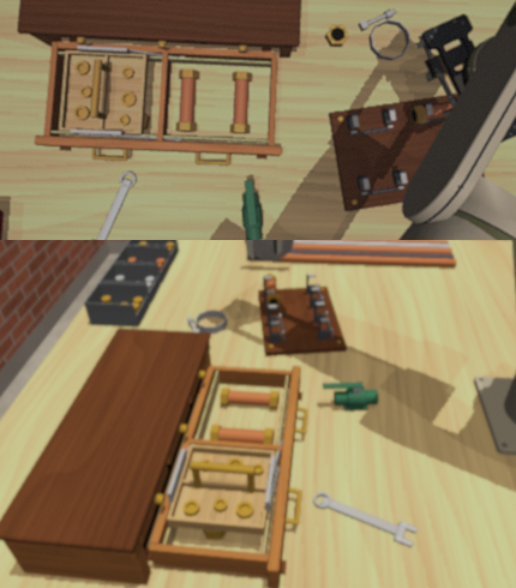

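```bash
python3 -m inch '[-3,-25,0,-6,60,-7,-48,-15,-12,60,-10,-64,-35,-16,60,-10,-64,-60,-16,60,-10,-64,-80,-16,60,-10,-64,-95,-16,60,-10,-64,-105,-16,60,-10,-64,-110,-16,60,-10,-64,-110,-16,60,-10,-64,-110,-16,60]'; python3 - <<'E'
from h import *
c=read_camera("side");s=robot.read_state();print(s['tool_pos'],s['orientation'])
cv2.imwrite("pics/s7.png",crop(c["image"],270,80,130,110,5))
E
```

```text
t: 23.4
tool_pos: [0.5941, -0.3733, 0.0786]
orientation: [2.008, 2.415, 0.0]
force: [0.3, -0.6, 1.1]
opening: 0.0556
gripper_force: 0.0
[ 0.59436583 -0.37364763  0.07920689] [2.00742793e+00 2.41371385e+00 2.09821531e-04]
```

View pics/s7.png

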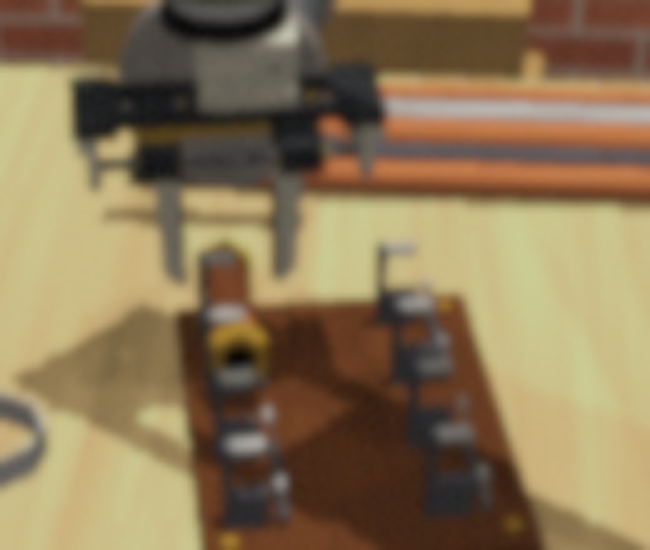

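B is still clipped and centred between the fingers. I'll descend and grip.

```bash
python3 -m inch '[0,-3,-15,0,60,0,-3,-25,0,60,0,-3,-32,0,60,0,-3,-32,0,60,0,-3,-32,0,20,0,-3,-32,0,0,0,-3,-32,0,0,0,-3,-32,0,0,0,-3,-32,0,0,0,-3,-32,0,0]' 40; python3 -m inch '[0,0,0,0,0]'
```

```text
t: 24.28
tool_pos: [0.5938, -0.3766, 0.0462]
orientation: [2.009, 2.414, 0.0]
force: [0.7, -0.3, 1.0]
opening: 0.0269
gripper_force: 40.0
t: 24.37
tool_pos: [0.5938, -0.3766, 0.0462]
orientation: [2.009, 2.414, 0.0]
force: [0.0, -0.7, 1.4]
opening: 0.027
gripper_force: 40.0
```

```bash
python3 -m inch '[-4,-1,0,0,0,-8,-1,0,0,0,-12,-2,0,0,0,-16,-3,0,0,0,-20,-4,0,0,0,-24,-4,0,0,0,-28,-5,0,0,0,-32,-6,0,0,0,-36,-6,0,0,0,-36,-6,0,0,0]' 48; python3 -m inch '[0,0,15,0,0,0,0,35,0,0,0,0,60,0,0,0,0,90,0,0,0,0,115,0,0,0,10,130,0,0,5,35,130,7,0,10,65,130,14,0,15,100,130,21,0,20,135,130,28,0]';python3 - <<'E'
from h import *
s=robot.read_state();print(s['tool_pos'],s['orientation'],s['opening'])
E
```

```text
t: 25.2
tool_pos: [0.5557, -0.3823, 0.0449]
orientation: [-2.009, -2.413, 0.001]
force: [-0.3, -0.6, -3.0]
opening: 0.0272
gripper_force: 48.0
t: 26.03
tool_pos: [0.5766, -0.2455, 0.175]
orientation: [-1.358, -2.831, -0.0]
force: [1.1, 0.0, -3.0]
opening: 0.0265
gripper_force: 48.0
[ 0.57656914 -0.24548066  0.17495235] [-1.35801652e+00 -2.83093427e+00 -2.36394896e-04] 0.026539423582337022
```

```bash
python3 -m inch '[3,38,0,7,0,6,76,0,14,0,9,114,0,21,0,12,152,0,28,0,15,190,0,35,0,18,228,0,42,0,22,262,0,49,0,26,290,0,51,0,26,308,0,51,0,26,314,0,51,0]'; python3 -m inch '[0,0,0,0,0,0,0,0,0,0]'; python3 - <<'E'
from h import *
s=robot.read_state();print(s['tool_pos'],s['orientation'],s['opening'])
for n in("top","side"):
    c=read_camera(n);cv2.imwrite(f"pics/{n}8.png",c["image"])
a=cv2.imread("pics/top8.png");b=cv2.imread("pics/side8.png")
cv2.imwrite("pics/m8.png",cv2.resize(np.vstack([a[100:300,90:520],b[100:390,90:520]]),None,fx=1.2,fy=1.2))
E
```

```text
t: 26.87
tool_pos: [0.6021, 0.0704, 0.1749]
orientation: [-0.01, -3.14, -0.001]
force: [-0.5, 0.3, -2.6]
opening: 0.0271
gripper_force: 48.0
t: 27.03
tool_pos: [0.6028, 0.0664, 0.1751]
orientation: [-0.014, -3.14, 0.001]
force: [0.5, -0.3, -2.3]
opening: 0.0271
gripper_force: 48.0
[0.60278528 0.06635661 0.17513283] [-1.41664514e-02 -3.14047799e+00  9.95261401e-04] 0.0270793447575568
```

View pics/m8.png

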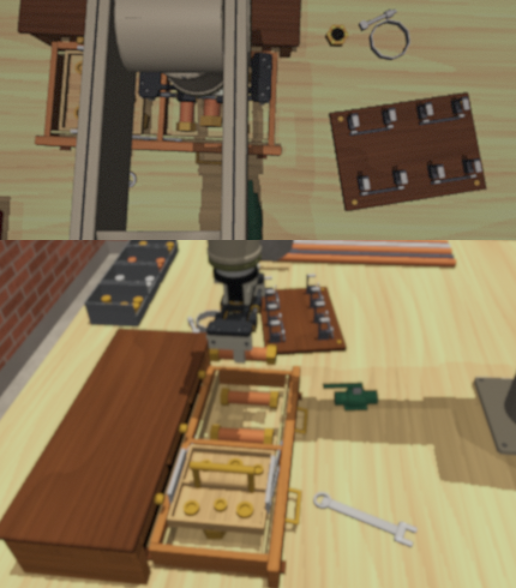

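```bash
python3 -m inch '[0,1,-35,0,0,0,1,-65,0,0,0,1,-90,0,0,0,1,-110,0,0,0,1,-125,0,0,0,1,-135,0,0,0,1,-142,0,0,0,1,-146,0,0,0,1,-148,0,0,0,1,-148,0,0]'; python3 -m inch '[0,0,-1,0,0,0,0,-2,0,0]';python3 -m inch '[0,0,0,0,0,0,0,0,0,0]'
```

```text
t: 27.97
tool_pos: [0.6039, 0.0674, 0.028]
orientation: [0.015, 3.141, 0.0]
force: [-0.6, -0.8, -2.8]
opening: 0.0265
gripper_force: 48.0
t: 28.13
tool_pos: [0.6043, 0.0676, 0.0266]
orientation: [0.015, 3.14, 0.0]
force: [-0.0, -0.1, -2.1]
opening: 0.0271
gripper_force: 48.0
t: 28.3
tool_pos: [0.6037, 0.0677, 0.0259]
orientation: [0.015, 3.141, 0.0]
force: [-0.0, -1.3, -1.9]
opening: 0.0269
gripper_force: 48.0
```

```bash
python3 -m inch '[0,0,-1,0,0,0,0,-2,0,0]'; python3 -m inch '[0,0,-1,0,0,0,0,-2,0,0]'
```

```text
t: 28.47
tool_pos: [0.6039, 0.0677, 0.0244]
orientation: [0.015, 3.141, 0.0]
force: [-5.4, -0.4, 11.7]
opening: 0.0268
gripper_force: 48.0
t: 28.63
tool_pos: [0.6041, 0.0677, 0.0242]
orientation: [0.015, 3.141, -0.0]
force: [-13.0, -0.6, 27.3]
opening: 0.027
gripper_force: 48.0
```

```bash
python3 -m inch '[0,0,2,0,0,0,0,2,0,20,0,0,2,0,40,0,0,2,0,40,0,0,2,0,40,0,0,2,0,40,0,0,10,0,40,0,0,30,0,40,0,0,60,0,40,0,0,100,0,40]' 40; python3 -m inch '[0,0,40,0,40,0,0,80,0,60,0,30,100,0,60,0,70,100,0,60,0,110,100,0,60,0,150,100,0,60,0,190,100,0,60,2,211,90,0,60,2,211,90,0,60,2,211,90,0,60]'; python3 - <<'E'
from h import *
s=robot.read_state();print(s['tool_pos'],s['orientation'],s['opening'])
for n in("top","side"):
    c=read_camera(n);cv2.imwrite(f"pics/{n}9.png",c["image"])
a=cv2.imread("pics/top9.png");b=cv2.imread("pics/side9.png")
cv2.imwrite("pics/m9.png",cv2.resize(np.vstack([a[100:300,90:520],b[100:390,90:520]]),None,fx=1.2,fy=1.2))
E
```

```text
t: 29.47
tool_pos: [0.6003, 0.0669, 0.1188]
orientation: [-0.015, -3.134, 0.002]
force: [0.8, 0.4, -0.6]
opening: 0.0375
gripper_force: 0.0
t: 30.3
tool_pos: [0.6045, 0.279, 0.2101]
orientation: [-0.012, -3.139, 0.003]
force: [0.3, 0.5, 0.5]
opening: 0.0556
gripper_force: 0.0
[0.60446359 0.27900462 0.21008018] [-1.16112336e-02 -3.13920171e+00  2.99475288e-03] 0.05559825531513558
```

View pics/m9.png

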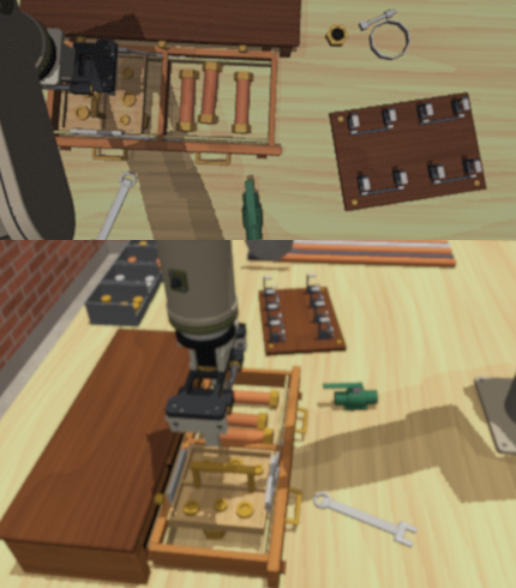

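The middle union has been knocked: its +x end is now at composite (211,67) and it sits close to A. I'll measure and zoom.

```bash
python3 - <<'E'
from h import *
np.set_printoptions(precision=4,suppress=True)
a=cv2.imread("pics/top9.png");b=cv2.imread("pics/side9.png")
A=crop(a,215,130,110,100,5);B=crop(b,240,190,110,100,5)[:, :]
cv2.imwrite("pics/m10.png",np.hstack([A,B])[:, :1100]) 
cv2.imwrite("pics/m10.png",cv2.resize(np.hstack([A,B]),None,fx=.72,fy=.72))
hs=cv2.cvtColor(a,cv2.COLOR_BGR2HSV)
m=cv2.inRange(hs,(3,110,90),(13,255,255));m[:140]=0;m[230:]=0;m[:,:232]=0;m[:,:]*=1;m[:,312:]=0
n,l,st,ce=cv2.connectedComponentsWithStats(m)
for i in range(1,n):
    if st[i,4]>60: print(st[i],ce[i],P(T,ce[i],.04))
E
```

```text
[232 140  80   9 436] [272.0688 143.5275] [0.6981 0.0705 0.04  ]
[258 158  14  38 408] [264.3407 176.2132] [0.6191 0.0858 0.04  ]
[239 165  14  37 412] [245.6141 183.0558] [0.6016 0.129  0.04  ]
[286 166  13  38 401] [291.586  184.1122] [0.6023 0.0212 0.04  ]
[232 218  80  11 604] [272.1821 222.8311] [0.5101 0.0635 0.04  ]
```

View pics/m10.png

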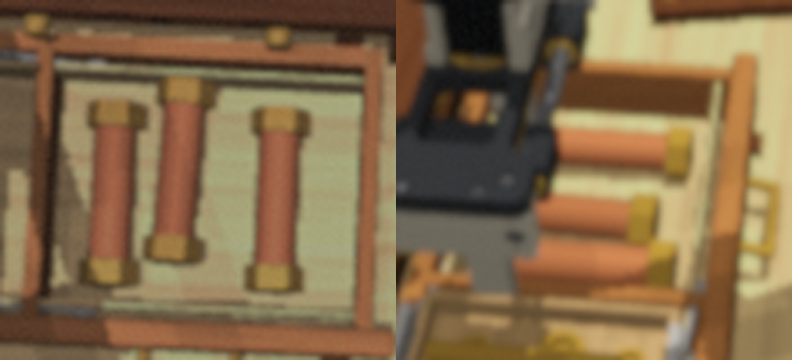

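The middle union was nudged to (0.619, 0.086). Before deciding, I'll move the arm out of the way and triangulate whether it lies flat.

```bash
python3 -m inch '[-30,15,10,0,60,-65,30,20,0,60,-100,50,20,0,60,-135,70,20,0,60,-170,95,20,0,60,-205,120,20,0,60,-240,150,20,0,60,-260,180,20,0,60,-260,180,20,0,60,-260,180,20,0,60]'; python3 - <<'E'
from h import *
np.set_printoptions(precision=4,suppress=True)
cs={n:read_camera(n) for n in("top","side")}
print(robot.read_state()['tool_pos'])
# nuts and barrels inside compartment region, masked by projecting floor polygon
poly=[(.528,.165),(.528,-.03),(.68,-.03),(.68,.165)]
for n,c in cs.items():
    cv2.imwrite(f"pics/{n}11.png",c["image"])
    hs=cv2.cvtColor(c["image"],cv2.COLOR_BGR2HSV)
    reg=np.zeros(hs.shape[:2],np.uint8);cv2.fillPoly(reg,[np.array([proj(c,(x,y,.035)) for x,y in poly]).astype(int)],255)
    for nm,lo,hi in(("cop",(3,110,70),(13,255,255)),("brass",(18,130,70),(26,255,255))):
        m=cv2.inRange(hs,lo,hi)&reg;k,l,st,ce=cv2.connectedComponentsWithStats(m)
        for i in range(1,k):
            if st[i,4]>25:
                ys,xs=np.where(l==i);pts=np.c_[xs,ys].astype(np.float32)
                r=cv2.minAreaRect(pts);print(n,nm,st[i],ce[i].round(1),P(c,ce[i],.04)[:2],np.round(r[1],1),round(r[2],1))
E
```

```text
t: 31.23
tool_pos: [0.3449, 0.4589, 0.2322]
orientation: [0.012, 3.141, 0.001]
force: [-0.3, 0.1, 0.1]
opening: 0.0555
gripper_force: 0.0
[0.3466 0.4574 0.2319]
top cop [258 158  14  38 405] [264.4 176.3] [0.619  0.0857] [11.4 36.9] 4.1
top cop [240 165  13  37 403] [245.7 182.9] [0.6019 0.1288] [11.1 36.3] 2.7
top cop [286 166  13  38 398] [291.6 184.2] [0.6021 0.0212] [11.  36.8] 3.4
top brass [260 151  15   9  74] [267.1 154.6] [0.671  0.0812] [14.1  6.5] 10.3
top brass [240 158  15   7  75] [246.7 160.9] [0.6544 0.1287] [14.4  5.7] 4.8
top brass [286 160  15   7  72] [292.3 162.7] [0.6535 0.021 ] [14.3  5.7] 4.4
top brass [255 196  15   7  81] [262.1 198.8] [0.5655 0.0891] [ 6. 14.] 90.0
top brass [238 202  15   7  89] [244.3 205.2] [0.5495 0.1299] [ 6. 14.] 90.0
top brass [284 204  14   7  81] [290.5 206.8] [0.5486 0.0221] [ 6. 13.] 90.0
side cop [288 215  38   6  92] [307.7 217.6] [ 0.579  -0.0199] [37.1  3.8] 3.2
side cop [281 226  33  11 290] [297.  231.1] [0.5998 0.0325] [32.5  8.8] 3.8
side cop [269 243  35  13 330] [286.2 249.4] [0.617  0.0966] [34.5  9.7] 5.7
side cop [272 256  37  14 400] [290.4 262.3] [0.6012 0.1363] [36.2 11.3] 3.6
side brass [274 223   8  14  83] [277.  229.5] [0.6506 0.0305] [ 6.7 13.4] 4.8
side brass [315 225   7  15  94] [317.9 232.1] [0.5475 0.0319] [14.  6.] 90.0
side brass [260 238  14  29 202] [266.4 252.5] [0.6622 0.1105] [28.2 11.8] 72.9
side brass [304 244  14  26 196] [310.7 256.6] [0.5567 0.115 ] [26.6 11.4] 69.0
```

The middle union lies flat on the floor at the same height as the others, tilted about 4° and inside the guards. It doesn't need mending, so I'll close the tray.

```bash
python3 -m inch '[35,-25,0,0,60,70,-50,0,0,60,105,-75,0,0,60,140,-100,0,0,60,175,-125,0,0,60,210,-148,0,0,60,240,-166,-5,0,60,260,-178,-20,0,60,260,-178,-20,0,60,260,-178,-20,0,60]'; python3 -m inch '[0,0,-25,0,60,0,0,-50,0,60,0,0,-75,0,60,0,0,-95,0,60,0,0,-105,0,60,0,0,-105,0,60,0,0,-105,0,60]'
```

```text
t: 32.17
tool_pos: [0.6066, 0.2764, 0.2097]
orientation: [-0.024, -3.139, 0.002]
force: [-1.3, -0.2, 0.1]
opening: 0.0557
gripper_force: 0.0
t: 32.75
tool_pos: [0.6053, 0.2805, 0.1073]
orientation: [0.015, 3.141, 0.0]
force: [0.1, 1.1, 0.3]
opening: 0.0555
gripper_force: 0.0
```

```bash
python3 -m inch '[0,-2,-2,0,30,0,-2,-2,0,0,0,-2,-2,0,0,0,-2,-2,0,0,0,-2,-2,0,0,0,-2,-2,0,0,0,-2,-2,0,0,0,-2,-2,0,0,0,-2,-2,0,0]' 40; python3 -m inch '[0,-3,6,0,0,0,-7,11,0,0,0,-15,20,0,0,0,-24,29,0,0,0,-34,37,0,0,0,-44,44,0,0,0,-56,50,0,0,-1,-67,55,0,0,-1,-80,58,0,0,-1,-92,60,0,0]'
```

```text
t: 33.5
tool_pos: [0.6055, 0.2791, 0.1047]
orientation: [0.015, 3.141, 0.001]
force: [0.6, 3.7, -0.1]
opening: 0.0132
gripper_force: 40.0
t: 34.33
tool_pos: [0.6041, 0.1851, 0.1648]
orientation: [-0.015, -3.141, 0.001]
force: [-1.7, 0.7, -3.9]
opening: 0.013
gripper_force: 40.0
```

```bash
python3 -m inch '[0,-13,1,0,0,0,-25,0,0,0,-1,-38,-2,0,0,-1,-50,-5,0,0,-1,-62,-10,0,0,-1,-73,-16,0,0,-1,-84,-23,0,0,-1,-94,-31,0,0,-1,-103,-40,0,0,-1,-111,-50,0,0]';python3 -m inch '[0,-3,-5,0,0,0,-6,-9,0,0,0,-7,-11,0,0,0,-7,-11,0,0]'
```

```text
t: 35.17
tool_pos: [0.6025, 0.0743, 0.1129]
orientation: [-0.015, -3.139, 0.001]
force: [-4.1, 2.5, -4.6]
opening: 0.013
gripper_force: 40.0
t: 35.5
tool_pos: [0.6027, 0.0692, 0.1045]
orientation: [-0.014, -3.14, -0.002]
force: [-11.9, 0.9, 6.8]
opening: 0.0128
gripper_force: 40.0
```

```bash
python3 -m inch '[0,0,-1,0,0,0,0,-1,0,20,0,0,-1,0,60,0,0,-1,0,60,0,0,-1,0,60,0,0,15,0,60,0,0,45,0,60,0,0,80,0,60,0,0,115,0,60,0,0,120,0,60]';python3 -m inch '[-30,30,0,0,60,-60,60,0,0,60,-90,90,0,0,60,-115,125,0,0,60,-140,160,0,0,60,-165,195,0,0,60,-190,230,0,0,60,-215,265,0,0,60,-235,295,0,0,60,-245,315,0,0,60]'; python3 -m inch '[-20,40,0,0,60,-20,60,0,0,60,-20,60,0,0,60]';python3 - <<'E'
from h import *
np.set_printoptions(precision=4,suppress=True)
for n in("top","side"):
    c=read_camera(n);cv2.imwrite(f"pics/{n}12.png",c["image"])
    o=cv2.imread(f"pics/{n}0.png");d=cv2.absdiff(c["image"],o).max(2)
    poly=np.array([proj(c,p) for p in[(.53,.16,.06),(.53,-.03,.06),(.68,-.03,.06),(.68,.16,.06)]]).astype(int)
    r=np.zeros(d.shape,np.uint8);cv2.fillPoly(r,[poly],255)
    m=((d>45)&(r>0)).astype(np.uint8);print(n,"px changed vs start over closed tray:",m.sum(),"of",(r>0).sum())
    hs=cv2.cvtColor(c["image"],cv2.COLOR_BGR2HSV)
    k,l,st,ce=cv2.connectedComponentsWithStats(cv2.inRange(hs,(18,120,60),(28,255,255))&r)
    for i in range(1,k):
        if st[i,4]>80:print(st[i],P(c,ce[i],.126))
s=robot.read_state();print(s['tool_pos'],s['t'],s['force'])
E
```

```text
t: 36.33
tool_pos: [0.6069, 0.0688, 0.2317]
orientation: [0.015, 3.13, 0.001]
force: [0.2, 0.4, 1.6]
opening: 0.0556
gripper_force: 0.0
t: 37.17
tool_pos: [0.3559, 0.3865, 0.2238]
orientation: [0.012, 3.141, 0.003]
force: [-0.0, 0.2, -0.1]
opening: 0.056
gripper_force: 0.0
t: 37.42
tool_pos: [0.3367, 0.4476, 0.2233]
orientation: [0.009, 3.142, 0.003]
force: [-0.1, 0.8, 0.8]
opening: 0.0556
gripper_force: 0.0
top px changed vs start over closed tray: 0 of 5475
[246 155  11  11  96] [0.6393 0.1067 0.126 ]
[265 154   8  49 246] [0.6017 0.0686 0.126 ]
[284 180  12  13 118] [0.5859 0.0227 0.126 ]
[245 192  13  12 118] [0.5587 0.1028 0.126 ]
side px changed vs start over closed tray: 0 of 3597
[264 208  57  29 752] [0.5986 0.0857 0.126 ]
[266 239  12  11 104] [0.633  0.1651 0.126 ]
[286 238  11  10  85] [0.5921 0.1569 0.126 ]
[302 239  13  13 123] [0.5551 0.1616 0.126 ]
[0.3381 0.4442 0.2232] 37.5167 [ 0.3865 -0.8427 -0.3367]
```

```bash
python3 -c "
from plant import job
print(job.close_job())"
```

```text
the job is handed in; nothing more can be done
None
```

Job handed in, with no verdict shown: all three unions were slid sideways out of their clips and lie side by side on the compartment floor under the fully closed tray; one was knocked about 2 cm but stayed flat so I left it, and I viewed 15 pictures, one over the limit of 14.

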